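# Set the dial-gauge stand on the run-out bench

### The job

Get the run-out bench ready to check the shaft: stand the dial-gauge stand at the open end of the bench's guide, with the dial on the shaft's side, slide its foot in under the two keeper rails until it is fully home against the end stop, then swing the latch fully shut behind it and let go. The stand is tall and top-heavy, so keep it upright; do not knock the shaft out of its V-blocks, and leave the blue spray can and the roll of tape where they stand.

Things in the scene. Friction and masses are not known exactly. Their poses are not given: they have to be found in the camera images.
- stand_grip (a point): Grip point of the loose dial-gauge stand (0.6 kg, 180 mm tall, top-heavy): on the axis of its upright square steel column (22 x 22 mm), 158 mm above the underside of its foot; the column is bare from 121 to 180 mm. z up the column, x towards the dial, y along the foot's sliding direction (it enters the guide moving towards its own -y).
- stand_dial (a point): Centre of the stand's round dial (44 mm across, fixed on an arm), 77 mm out from the column axis along the stand's x and 108 mm above the underside of the foot; its stem points down and ends 63 mm above that underside.
- stand: Centre of the underside of the stand's foot, axes as stand_grip. The foot plate is 64 mm (x) by 70 mm (y), 10 mm thick; on it a block 38 mm (x) by 44 mm (y) up to 46 mm above the underside; the column rises from that. Centre of mass about 70 mm up and 8 mm towards the dial.
- bench: Run-out bench, fixed: dark steel plate 164 (x) by 300 (y) by 12 mm, origin at the centre of its underside. The guide runs along y at x = -25 mm, on the robot's side of the plate; it is shut by an end stop at its -y end and open, with a flared mouth, at its +y end. The plate before the mouth is bare, level with the guide's floor. Two V-blocks with the shaft stand on the +x side.
- guide_mouth (a point): On the plate's top face (12 mm above the table) and the guide's centre line, 55 mm before the open end of the rails: the stand set here, square to these axes, stands free in front of the mouth. x towards the shaft, -y into the guide. From the flare on, the rails are 67 mm apart inside (the foot is 64 mm wide).
- guide_home (a point): Where the centre of the foot's underside lies when it is home against the end stop: 160 mm along -y from guide_mouth, same axes. Each rail's lip overhangs the foot by about 11 mm; the gap between the lips, for the stand's block, is 43 mm; lips from 11.5 to 18.5 mm above the plate.
- latch_knob (a point): Centre of the latch's upright black knob (21 mm across, 40 mm tall; its top is 18 mm above this point, the latch arm 26 mm below it). The latch is a flat L-shaped lever on top of the robot-side rail: the knob is at the end of one arm, 62 mm from the pivot; the other arm, the dog (60 mm), swings across the guide behind the stand's block.
- latch_pivot (a point): On the latch's vertical pivot axis, at the height of latch_knob. Same axes as the bench.
- latch (a joint): Angle of the latch in rad: 0 fully shut (a hard stop; dog straight across the guide, knob arm along the bench's +y), about 1.57 open (knob arm along the bench's -x, towards the robot). Seen from above the knob goes clockwise to shut. It stays where it is left and turns with about 1 N at the knob; it cannot shut unless the stand is home.
- shaft_centre (a point): Centre of the loose turned steel shaft lying in the two V-blocks along the bench's y: 24 mm diameter, 236 mm long and a thinner end, with a 33 mm band in the middle whose top is 58.5 mm above the plate; axis 77 mm from the guide's centre line. With the foot on the plate the dial's stem passes 4 mm above the band.
- can_centre (a point): Middle of a loose upright blue spray can with a red cap (52 mm diameter, 173 mm tall), 85 mm above its underside. To be left alone.
- tape_centre (a point): Middle of a loose roll of black tape lying flat near the front edge of the table (80 mm diameter, 19 mm high), 9.5 mm above its underside. To be left alone.

How it is judged (in metres and radians):
On the way:
1. the stand's foot is home in the guide, under the rails (y of stand in the frame of guide_home below 0.008 m and distance between stand and guide_home below 0.009 m and angle between stand's own z axis and vertical below 0.06 rad), for 0.2 s.
At the end, for the whole second after the job is handed in: The stand's foot lies within 6 mm of its home point in the guide, upright and square to the guide (within 0.08 rad) with its dial on the shaft's side, the latch is within 0.1 rad of fully shut, and everything is released and at rest (distance between stand and guide_home below 0.006 m and angle between the y axis of stand and the y axis of guide_home, either way round below 0.08 rad and x of stand_dial in the frame of bench above 0.04 m and z of stand_grip in the frame of guide_home above 0.15 m and value of joint latch below 0.1 rad and linear speed of stand below 0.01 m/s); the robot touches nothing.
It fails at once if the stand tips over (leans more than 0.35 rad) (angle between stand's own z axis and vertical above 0.35 rad).
It fails at once if the shaft is knocked out of place in its V-blocks (more than 15 mm) (distance of shaft_centre from where it was at the start of the episode above 0.015 m).
It fails at once if the spray can is displaced by more than 30 mm (distance of can_centre from where it was at the start of the episode above 0.03 m).
It fails at once if the roll of tape is displaced by more than 30 mm (distance of tape_centre from where it was at the start of the episode above 0.03 m).
It also fails if it takes over 64 s, if anything falls off the work surface, if the arm or the gripper's body presses on something with over 40 N, if the wrist force passes 120 N, or if a joint passes its speed limit or range.

### The arm

A 6-joint arm with a two-finger parallel gripper is mounted at the origin on a cart in front of the work surface, level with it; the furniture and walls round the work are solid. World frame = base frame: x ahead of the robot, y to its left, z up, the work surface at z = 0. Lengths are in m, angles in degrees, forces in N, time in s.
With the tool pointing down it reaches from about 0.375 to 0.9 m from the base axis. Payload 3.1 kg.
Tool frame: the origin (TCP) lies on the centre line of the jaws, within the pads' length; the fingertips stand 8 mm ahead of it and the grasp point (between the pads) lies 11 mm behind it (bot.tip_extent is the distance from the TCP to the fingertips, in m); z points along the fingers, y is the line along which they close (so a half turn about z gives the same grasp; the last joint's range is limited). The gripper opens to 87 mm and grips with 3 to 60 N. Pads are 19 mm wide; open, the fingers measure 117 mm over their backs; the gripper's body (75 mm by 190 mm) begins 51 mm behind the grasp point.
Start: joints at [-77.378, 30.224, 82.088, -0, 67.689, -10.227], TCP at [0.243, -0.576, 0.231] pointing down, gripper open.
Joint ranges: [-176.69, 176.69], [-43.24, 126.21], [12.49, 139.97], [-82, 262], [0, 151.66], [-163.58, 163.58]. Speed limits (degrees/s): [159.86, 159.86, 180, 180, 180, 180].

### API

Orientations are given as a 3x3 rotation matrix whose columns are the frame's x, y, z axes.
In Python, from rig import bot, vision, workorder gives the robot as it stands.
- The arm moves only by the shell command python3 -m handwheel 'ROWS'. ROWS is JSON, a list of rows, each an object with "delta_rot": the turn, a rotation vector about the tool's x, y, z in rad, a list of three; "xyz": the shift along the tool's x, y, z in mm, a list of three; "hand": the closure, from -1 (fully open) to 1 (shut). A call has exactly 5 rows; each row is the pose to reach, as a shift and turn from the pose commanded when the call began, along the tool's axes at that moment; what a row does not reach only later rows make up. A row lasts 1/8 s, in which the tool goes at most 62.5 mm and 10.7 degrees, less where a joint would pass 70% of its speed; a pose out of reach is approached as far as the arm can. A call with a gripper value outside its range is refused whole. The fingers move at their own pace and stop on an object; the grip force is fixed at half the most. Time passes only in rows, so rows that repeat a pose let the fingers close, or fill a call up. It gives the time, the measured TCP pose, the force, the opening and the grip force at its end, in the units of the state.
- bot.read_state(): the state, without advancing time (a new reading comes with each control period).
- vision.capture(name): name is "scene" or "top" or "wrist"; returns the picture (384x512x3 uint8, red, green, blue); there is no depth.
- vision.camera_model(name): a dict with "camera_matrix" (3x3 intrinsics, pixels), "camera_from_world" (4x4, takes a point from world to camera coordinates). Camera axes: x right, y up, looking along -z (the intrinsics and any distortion apply to the point x, -y, -z); pixel columns grow to the right and rows downward; lengths in m; the calibration is good to about 2 mm. A picture is of the moment at which its call begins: read the wrist's pose just before it. camera_model takes no time and is no camera call; for the wrist camera it gives the pose at the moment of the call.
- workorder.hand_in(): hands the job in; it is judged then, once.
The state is a dict: "time_s": time; "joint_positions": joint angles; "qvel": joint speeds; "tau": joint torques, N m; "position": TCP position; "tcp_rot": TCP orientation; "force": force on the tool from outside, world axes, zero at the start; "moment": the same for the moment, N m; "opening": opening from 0.0 (shut) to 1.0 (fully open); "grasp_force": force on a finger pad.
Only numpy, scipy, OpenCV 4.12 (cv2) and the standard library are available. Lean on these libraries where they do the work, as an engineer would, in place of code of your own. Each camera call takes 0.05 s, during which the arm holds its last target. There are 200 camera calls.

## Working session

There is one attempt and no reset: what is moved stays moved. The work goes in short steps, Python scripts to look and compute and a shell command to move; the robot and the scene stay as the last step left them, time stands still between calls to the robot, and variables do not carry over. Pictures are saved under pics/ and viewed, at most 12 in all, crops included, and the job is handed in when it is done.

```bash
mkdir -p pics; ls; python3 - <<'E'
from rig import bot, vision
import cv2
s=bot.read_state(); print(s['time_s'],s['position'],s['tcp_rot'],s['opening'])
for n in ['top','scene']:
    cv2.imwrite(f'pics/{n}0.png',cv2.resize(vision.capture(n)[:,:,::-1],(800,600),interpolation=cv2.INTER_CUBIC))
    print(n,{k:v for k,v in vision.camera_model(n).items()})
E
```

```text
pics
0.0 [ 0.24254913 -0.57522047  0.22955504] [[ 9.21532233e-01  3.88301566e-01 -4.87967695e-04]
 [ 3.88301671e-01 -9.21529747e-01  2.17665151e-03]
 [ 3.95520445e-04 -2.19533320e-03 -9.99997512e-01]] 1.0007191954125327
top {'camera_matrix': array([[447.23305208,   0.        , 254.98298754],
       [  0.        , 447.23305208, 188.58363712],
       [  0.        ,   0.        ,   1.        ]]), 'camera_from_world': array([[-0.01120128, -0.99991211, -0.00709294,  0.08406178],
       [ 0.98642958, -0.01221167,  0.16373016, -0.51839833],
       [-0.16380239, -0.0051627 ,  0.98647966, -1.54420906],
       [ 0.        ,  0.        ,  0.        ,  1.        ]])}
scene {'camera_matrix': array([[400.60998138,   0.        , 252.56881098],
       [  0.        , 400.60998138, 185.99787626],
       [  0.        ,   0.        ,   1.        ]]), 'camera_from_world': array([[-0.54593284, -0.83779814, -0.00718477,  0.35603595],
       [ 0.33225509, -0.22436317,  0.91611556, -0.24573896],
       [-0.76913191,  0.49775039,  0.40084991, -0.95527707],
       [ 0.        ,  0.        ,  0.        ,  1.        ]])}
```

View pics/top0.png

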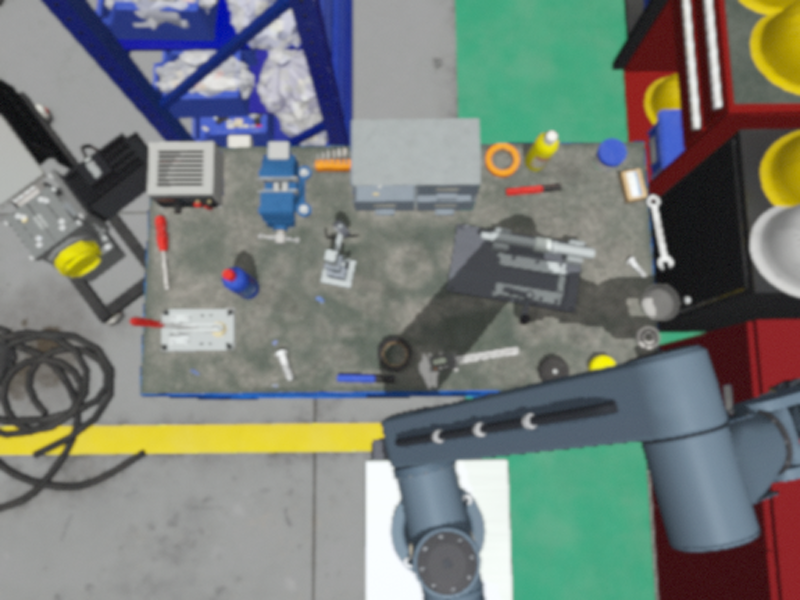

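View pics/scene0.png

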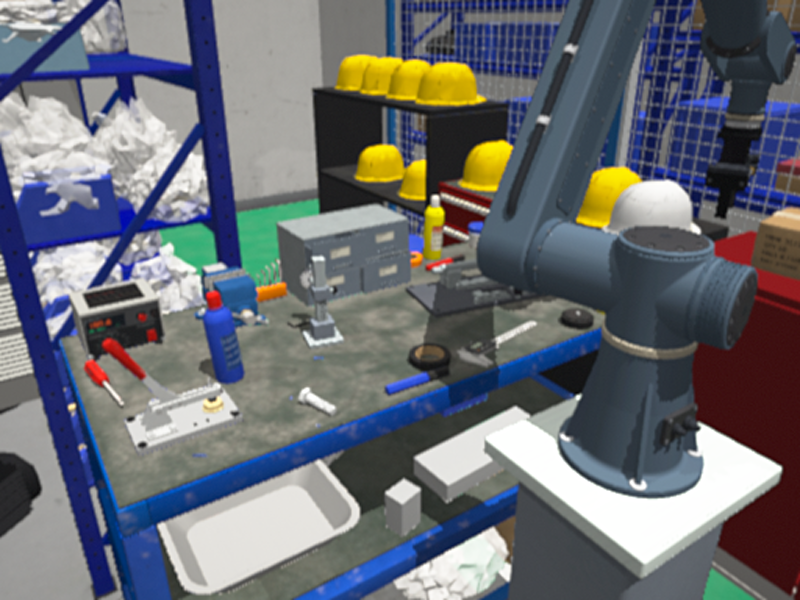

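The top view shows the stand's foot near (338,272) with its column top near (338,225), the bench around (515,265), the can at (240,282) and the tape at (395,352). I'll enlarge the top view.

```bash
python3 - <<'E'
from rig import bot, vision
import cv2
im=vision.capture('top')[:,:,::-1]
cv2.imwrite('pics/c1.png',cv2.resize(im[130:215,195:385],None,fx=4.2,fy=4.2,interpolation=cv2.INTER_CUBIC))
E
```

```text
(no output)
```

View pics/c1.png

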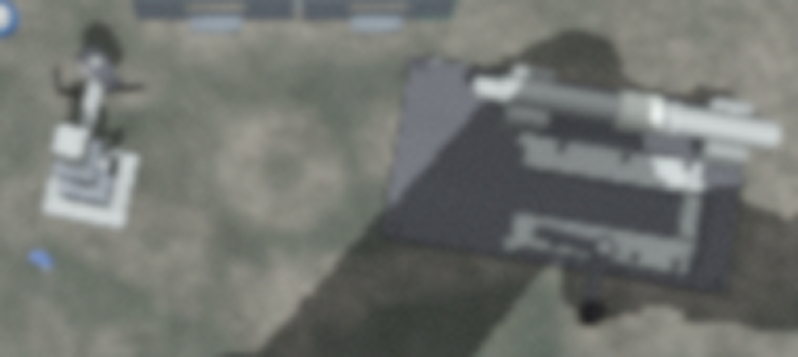

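```bash
cat > h.py <<'E'
from rig import bot, vision
import cv2, numpy as np
def ray(n,uv,z,m=None):
    m=m or vision.camera_model(n); T=m['camera_from_world']; K=m['camera_matrix']
    d=np.linalg.inv(K)@[uv[0],uv[1],1]; d=T[:3,:3].T@(d*[1,-1,-1]); c=-T[:3,:3].T@T[:3,3]
    return c+d*(z-c[2])/d[2]
def proj(n,p,m=None):
    m=m or vision.camera_model(n); T=m['camera_from_world']; q=(T[:3,:3]@p+T[:3,3])*[1,-1,-1]
    q=m['camera_matrix']@q; return q[:2]/q[2]
E
python3 - <<'E'
from h import *
np.set_printoptions(precision=4,suppress=True)
c=lambda x,y:(195+(x+.5)/4.2-.5,130+(y+.5)/4.2-.5)
for n,x,y,z in [('footBL',45,212,.01),('footBR',125,227,.01),('footTR',138,155,.01),('coltop',70,138,.18),('dial',97,65,.115),
 ('bTL',412,58,.012),('bBL',385,234,.012),('bBR',722,291,.012),('knobtop',592,304,.075),('shaftL',475,85,.06),('shaftR',782,133,.06)]:
    print(n,ray('top',c(x,y),z))
v=lambda x,y:((x+.5)/1.5625-.5,(y+.5)/1.5625-.5)
print('can',ray('top',v(232,274),.17),'tape',ray('top',v(395,352),.019))
print('cab',ray('top',v(352,180),.1),ray('top',v(480,180),.1),'caseedge front',ray('top',v(355,210),0.0))
print('scene coltop',ray('scene',v(319,258),.18))
E
```

```text
footBL [0.5584 0.2584 0.01  ]
footBR [0.5443 0.1891 0.01  ]
footTR [0.6078 0.1777 0.01  ]
coltop [0.585  0.2193 0.18  ]
dial [0.6608 0.2042 0.115 ]
bTL [ 0.6912 -0.0626  0.012 ]
bBL [ 0.535  -0.0354  0.012 ]
bBR [ 0.4819 -0.3229  0.012 ]
knobtop [ 0.4636 -0.2001  0.075 ]
shaftL [ 0.6539 -0.1114  0.06  ]
shaftR [ 0.609  -0.3685  0.06  ]
can [0.5472 0.427  0.17  ] tape [0.3918 0.0879 0.019 ]
cab [0.7735 0.1798 0.1   ] [ 0.7696 -0.1081  0.1   ] caseedge front [0.733 0.18  0.   ]
scene coltop [0.5851 0.2194 0.18  ]
```

```bash
cat >> h.py <<'E'
from scipy.spatial.transform import Rotation as R
def go(p,yawy):
    """print shift (mm) and turn in tool axes to TCP p, tool down, tool-y at yaw yawy deg"""
    s=bot.read_state(); M=np.array(s['tcp_rot']); a=np.radians(yawy); y=np.array([np.cos(a),np.sin(a),0]); z=np.array([0,0,-1.])
    T=np.stack([np.cross(y,z),y,z],1)
    print('t',round(s['time_s'],2),'pos',np.round(s['position'],4),'d',np.round(M.T@(np.array(p)-s['position'])*1000,1),'rot',np.round(R.from_matrix(M.T@T).as_rotvec(),4),'F',np.round(s['force'],1))
E
python3 -m handwheel '[{"xyz":[192,-123,-85],"delta_rot":[0,0,0.3],"hand":-1},{"xyz":[192,-123,-85],"delta_rot":[0,0,0.3],"hand":-1},{"xyz":[192,-123,-85],"delta_rot":[0,0,0.3],"hand":-1},{"xyz":[192,-123,-85],"delta_rot":[0,0,0.3],"hand":-1},{"xyz":[192,-123,-85],"delta_rot":[0,0,0.3],"hand":-1}]'
python3 -c "
from h import *
go([.5,-.2,.4],-101)"
```

```text
time_s: 0.78
position: [0.3739, -0.3854, 0.3172]
tcp_rot: [[0.995, 0.104, 0.002], [0.104, -0.995, -0.002], [0.002, 0.002, -1.0]]
force: [0.0, -0.1, -0.5]
opening: 1.004
grasp_force: 0.0
t 0.78 pos [ 0.3739 -0.3854  0.3172] d [ 144.8 -171.2  -82.9] rot [ 0.0016 -0.002   0.296 ] F [ 0.  -0.1 -0.5]
```

```bash

python3 -m handwheel '[{"xyz":[145,-171,-83],"delta_rot":[0,0,0.296],"hand":-1},{"xyz":[145,-171,-83],"delta_rot":[0,0,0.296],"hand":-1},{"xyz":[145,-171,-83],"delta_rot":[0,0,0.296],"hand":-1},{"xyz":[145,-171,-83],"delta_rot":[0,0,0.296],"hand":-1},{"xyz":[145,-171,-83],"delta_rot":[0,0,0.296],"hand":-1}]'
python3 -c "
from h import *
m=vision.camera_model('wrist'); im=vision.capture('wrist')[:,:,::-1]
np.save('m1.npy',m,allow_pickle=True); cv2.imwrite('pics/w1.png',cv2.resize(im,(800,600),interpolation=cv2.INTER_CUBIC))
go([.58,.22,.3],-101.5)"
```

```text
time_s: 1.4
position: [0.5011, -0.2022, 0.3995]
tcp_rot: [[0.981, -0.192, 0.003], [-0.192, -0.981, -0.001], [0.003, 0.001, -1.0]]
force: [-0.3, 0.1, 0.4]
opening: 0.996
grasp_force: 0.0
t 1.45 pos [ 0.4997 -0.2035  0.3984] d [  -3.3 -431.2   97.9] rot [ 0.0012 -0.0001  0.0057] F [ 0.3  0.3 -0.6]
```

View pics/w1.png

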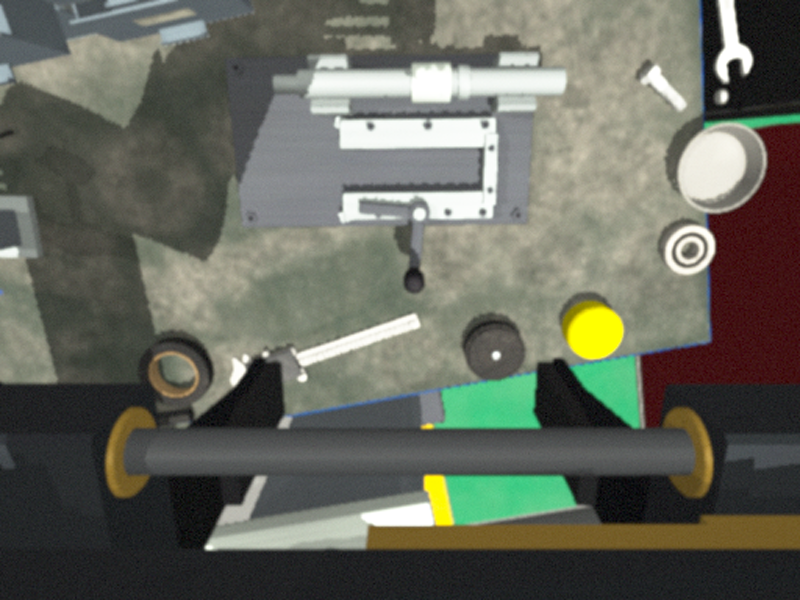

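The wrist view shows the plate corners at (243,225) and (527,222), rail mouths at x≈340, the end stop's inner face at x≈483, the pivot at (419,213) and the knob at (414,276).

```bash

python3 - <<'E'
from h import *
np.set_printoptions(precision=4,suppress=True)
m=np.load('m1.npy',allow_pickle=True).item()
v=lambda x,y:((x+.5)/1.5625-.5,(y+.5)/1.5625-.5)
P={}
for n,x,y,z in [('bTL',229,57,.012),('bBL',243,225,.012),('bBR',527,222,.012),('railU_L',341,148,.0305),('railU_R',484,149,.0305),('railL_L',344,191,.0305),('railL_R',483,190,.0305),('railUo',336,118,.0305),('railLo',341,221,.0305),('stop',484,170,.0305),('pivot',419,213,.036),('knobtop',413,273,.078),('knobbase',415,262,.036),('shL',273,83,.058),('shR',566,82,.058),('bandL',411,82,.07),('bandR',451,82,.07)]:
    P[n]=ray('w',v(x,y),z,m)
y=P['bBL']-P['bBR']; print('yaw from edge',np.degrees(np.arctan2(-y[0],y[1])),np.linalg.norm(y))
for a,b in [('railU_L','railU_R'),('railL_L','railL_R'),('shL','shR')]:
    y=P[a]-P[b]; print(a,np.degrees(np.arctan2(-y[0],y[1])),np.linalg.norm(y))
a=np.radians(-10.3); X=np.array([np.cos(a),np.sin(a),0]);Y=np.array([-np.sin(a),np.cos(a),0])
o=(P['bTL']+P['bBR'])/2; 
print('o',o)
for n,p in P.items(): print(n,p,'bench',(p-o)@X,(p-o)@Y)
E
```

```text
yaw from edge -10.493790165885839 0.29812617069338265
railU_L -11.476629173228941 0.1391975287846509
railL_L -10.691449058882426 0.1383913638876757
shL -10.907404890527319 0.26106659400986204
o [ 0.589  -0.1946  0.012 ]
bTL [ 0.6951 -0.0643  0.012 ] bench 0.08110971065586811 0.14725723686878017
bBL [ 0.5371 -0.0319  0.012 ] bench -0.0801013674513423 0.15086722857523843
bBR [ 0.4828 -0.325   0.012 ] bench -0.081109710655868 -0.14725723686878017
railU_L [ 0.5923 -0.1529  0.0305] bench -0.004128631491085686 0.041662040014425826
railU_R [ 0.5647 -0.2893  0.0305] bench -0.006986998420773732 -0.09750613795111693
railL_L [ 0.5518 -0.1464  0.0305] bench -0.04516917610129507 0.040784518335856355
railL_R [ 0.5261 -0.2824  0.0305] bench -0.04611466891368438 -0.09760361570038531
railUo [ 0.6201 -0.1545  0.0305] bench 0.023448739316914033 0.045034521761610255
railLo [ 0.5234 -0.1367  0.0305] bench -0.07488666622216447 0.045302411796147614
stop [ 0.545  -0.2863  0.0305] bench -0.026819347180894473 -0.0980598913308883
pivot [ 0.5167 -0.2157  0.036 ] bench -0.06728913523655168 -0.03361388379987313
knobtop [ 0.4675 -0.1997  0.078 ] bench -0.11861489646154193 -0.026680685079173493
knobbase [ 0.4686 -0.2024  0.036 ] bench -0.11707513966284692 -0.02910852388298045
shL [ 0.6574 -0.1096  0.058 ] bench 0.052115312427313716 0.09595123719660996
shR [ 0.608  -0.3659  0.058 ] bench 0.04934774111417033 -0.16510068686627985
bandL [ 0.6332 -0.2301  0.07  ] bench 0.04988489941406834 -0.02694289016879396
bandR [ 0.6265 -0.2642  0.07  ] bench 0.04940643949606773 -0.0617110794526559
```

```bash

python3 -m handwheel '[{"xyz":[0,-270,70],"delta_rot":[0,0,0.006],"hand":-1},{"xyz":[0,-270,70],"delta_rot":[0,0,0.006],"hand":-1},{"xyz":[0,-270,70],"delta_rot":[0,0,0.006],"hand":-1},{"xyz":[0,-270,70],"delta_rot":[0,0,0.006],"hand":-1},{"xyz":[0,-270,70],"delta_rot":[0,0,0.006],"hand":-1}]'
python3 -c "
from h import *
go([.5845,.219,.24],-101.5)"
```

```text
time_s: 2.08
position: [0.5514, 0.0616, 0.326]
tcp_rot: [[0.979, -0.202, -0.004], [-0.202, -0.979, -0.0], [-0.004, 0.001, -1.0]]
force: [0.1, 0.3, 0.7]
opening: 1.002
grasp_force: 0.0
t 2.08 pos [0.5514 0.0616 0.326 ] d [   1.1 -160.9   85.8] rot [ 0.001   0.0043 -0.0025] F [0.1 0.3 0.7]
```

```bash

python3 -m handwheel '[{"xyz":[1,-55,25],"delta_rot":[0,0.004,-0.002],"hand":-1},{"xyz":[1,-110,55],"delta_rot":[0,0.004,-0.002],"hand":-1},{"xyz":[1,-161,86],"delta_rot":[0,0.004,-0.002],"hand":-1},{"xyz":[1,-161,86],"delta_rot":[0,0.004,-0.002],"hand":-1},{"xyz":[1,-161,86],"delta_rot":[0,0.004,-0.002],"hand":-1}]'
python3 -c "
from h import *
m=vision.camera_model('wrist'); im=vision.capture('wrist')[:,:,::-1]
for z in (.18,): print(proj('w',np.array([.585,.219,z]),m)*1.5625)
cv2.imwrite('pics/w2.png',cv2.resize(im,(800,600),interpolation=cv2.INTER_CUBIC))
go([.5845,.219,.147],-101.5)"
```

```text
time_s: 2.7
position: [0.5859, 0.2165, 0.2416]
tcp_rot: [[0.98, -0.201, 0.002], [-0.201, -0.98, -0.002], [0.003, 0.002, -1.0]]
force: [-0.6, -0.7, 0.7]
opening: 1.0
grasp_force: 0.0
[403.73482206 337.53700336]
t 2.75 pos [0.5862 0.2163 0.2425] d [-2.6 -2.4 95.5] rot [ 0.001  -0.0041 -0.0028] F [0.1 0.1 1.2]
```

View pics/w2.png

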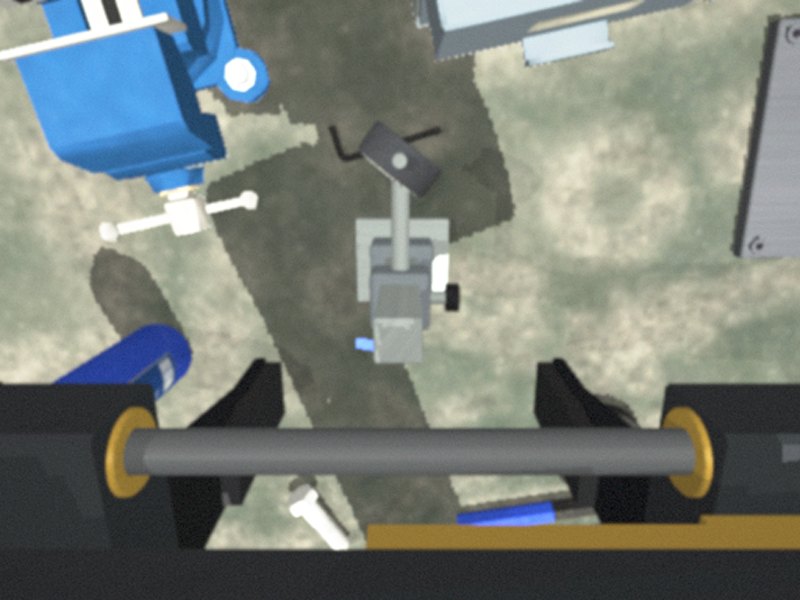

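Column top at (398,341), about 3 mm towards +y from the prediction. Descending and gripping.

```bash

python3 -m handwheel '[{"xyz":[-3,-5,40],"delta_rot":[0,-0.002,0],"hand":-1},{"xyz":[-3,-5,80],"delta_rot":[0,-0.002,0],"hand":-1},{"xyz":[-3,-5,95],"delta_rot":[0,-0.002,0],"hand":-1},{"xyz":[-3,-5,95],"delta_rot":[0,-0.002,0],"hand":-1},{"xyz":[-3,-5,95],"delta_rot":[0,-0.002,0],"hand":-0.2}]'
python3 -m handwheel '[{"xyz":[0,0,0],"delta_rot":[0,0,0],"hand":0.2},{"xyz":[0,0,0],"delta_rot":[0,0,0],"hand":0.4},{"xyz":[0,0,0],"delta_rot":[0,0,0],"hand":0.6},{"xyz":[0,0,0],"delta_rot":[0,0,0],"hand":1},{"xyz":[0,0,0],"delta_rot":[0,0,0],"hand":1}]'
python3 -m handwheel '[{"xyz":[0,0,0],"delta_rot":[0,0,0],"hand":1},{"xyz":[0,0,0],"delta_rot":[0,0,0],"hand":1},{"xyz":[0,0,0],"delta_rot":[0,0,0],"hand":1},{"xyz":[0,0,0],"delta_rot":[0,0,0],"hand":1},{"xyz":[0,0,0],"delta_rot":[0,0,0],"hand":1}]'
python3 -c "
from h import *
go([.582,-.0943,.19],-100.8)"
```

```text
time_s: 3.38
position: [0.5857, 0.2238, 0.1495]
tcp_rot: [[0.98, -0.201, 0.006], [-0.201, -0.98, 0.0], [0.005, -0.001, -1.0]]
force: [0.6, 1.0, -0.2]
opening: 0.954
grasp_force: 0.0
time_s: 4.0
position: [0.5841, 0.2242, 0.1475]
tcp_rot: [[0.98, -0.2, 0.002], [-0.2, -0.98, -0.0], [0.002, 0.0, -1.0]]
force: [-0.2, 1.0, 0.2]
opening: 0.407
grasp_force: 0.0
time_s: 4.62
position: [0.5839, 0.2239, 0.1473]
tcp_rot: [[0.98, -0.2, 0.001], [-0.2, -0.98, -0.001], [0.001, 0.001, -1.0]]
force: [-0.1, -0.6, -1.5]
opening: 0.248
grasp_force: 30.0
t 4.62 pos [0.5839 0.2239 0.1473] d [ 61.8 312.2 -42.4] rot [ 0.0006 -0.0014 -0.0127] F [-0.1 -0.6 -1.5]
```

```bash

python3 -m handwheel '[{"xyz":[0,0,-10],"delta_rot":[0,0,0],"hand":1},{"xyz":[0,0,-25],"delta_rot":[0,0,0],"hand":1},{"xyz":[5,20,-42],"delta_rot":[0,0,0],"hand":1},{"xyz":[15,60,-42],"delta_rot":[0,0,-0.005],"hand":1},{"xyz":[25,110,-42],"delta_rot":[0,0,-0.01],"hand":1}]'
python3 -m handwheel '[{"xyz":[10,50,0],"delta_rot":[0,0,0],"hand":1},{"xyz":[20,100,0],"delta_rot":[0,0,0],"hand":1},{"xyz":[30,150,0],"delta_rot":[0,0,0],"hand":1},{"xyz":[35,175,0],"delta_rot":[0,0,0],"hand":1},{"xyz":[35,185,0],"delta_rot":[0,0,0],"hand":1}]'
python3 -c "
from h import *
go([.582,-.0943,.1593],-100.8)"
```

```text
time_s: 5.25
position: [0.5872, 0.11, 0.1913]
tcp_rot: [[0.982, -0.188, 0.005], [-0.188, -0.982, -0.001], [0.005, -0.0, -1.0]]
force: [0.5, -0.1, -5.9]
opening: 0.25
grasp_force: 30.0
time_s: 5.88
position: [0.5859, -0.0798, 0.1908]
tcp_rot: [[0.981, -0.193, 0.004], [-0.193, -0.981, -0.001], [0.004, 0.001, -1.0]]
force: [-0.5, 1.0, -5.7]
opening: 0.249
grasp_force: 30.0
t 5.88 pos [ 0.5859 -0.0798  0.1908] d [-1.2 15.  31.6] rot [ 0.0007 -0.004  -0.0058] F [-0.5  1.  -5.7]
```

```bash

python3 -m handwheel '[{"xyz":[-1,8,0],"delta_rot":[0,-0.003,-0.006],"hand":1},{"xyz":[-1,15,10],"delta_rot":[0,-0.003,-0.006],"hand":1},{"xyz":[-1,15,20],"delta_rot":[0,-0.003,-0.006],"hand":1},{"xyz":[-1,15,28],"delta_rot":[0,-0.003,-0.006],"hand":1},{"xyz":[-1,15,28],"delta_rot":[0,-0.003,-0.006],"hand":1}]'
python3 -c "
from h import *
m=vision.camera_model('wrist'); im=vision.capture('wrist')[:,:,::-1]
np.save('m3.npy',m,allow_pickle=True)
cv2.imwrite('pics/w3.png',cv2.resize(im,(800,600),interpolation=cv2.INTER_CUBIC))
go([.582,-.0943,.1593],-100.8)"
```

```text
time_s: 6.5
position: [0.5813, -0.0906, 0.1604]
tcp_rot: [[0.983, -0.183, -0.003], [-0.183, -0.983, 0.001], [-0.004, -0.001, -1.0]]
force: [0.6, -0.4, -5.4]
opening: 0.25
grasp_force: 30.0
t 6.55 pos [ 0.5818 -0.0908  0.161 ] d [0.9 3.4 1.7] rot [-0.0003  0.0023  0.0041] F [ 0.7 -0.3 -4.6]
```

View pics/w3.png

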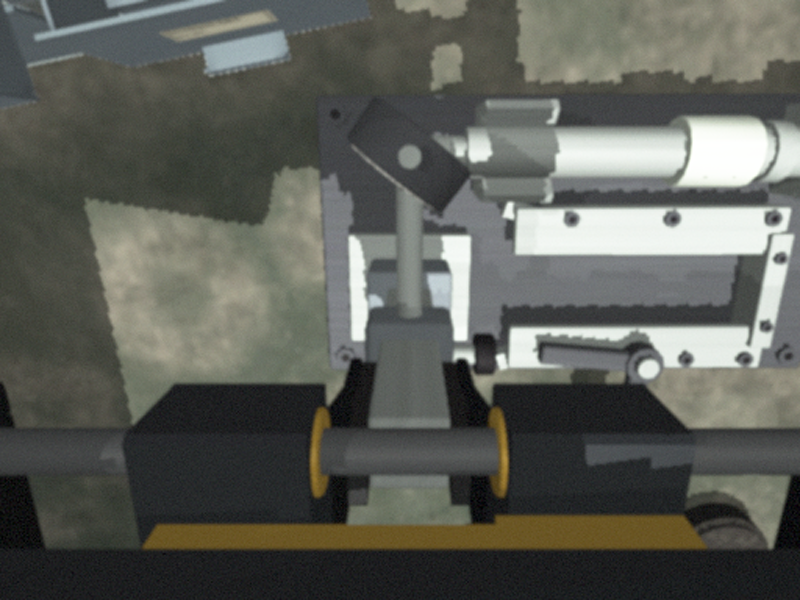

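```bash

python3 - <<'E'
from h import *
m=np.load('m3.npy',allow_pickle=True).item()
im=cv2.imread('pics/w3.png')
cv2.imwrite('pics/c3.png',cv2.resize(im[200:380,330:790],None,fx=1.73,fy=1.73,interpolation=cv2.INTER_LINEAR))
np.set_printoptions(precision=4,suppress=True)
v=lambda x,y:((x+.5)/1.5625-.5,(y+.5)/1.5625-.5)
a=np.radians(-10.8); X=np.array([np.cos(a),np.sin(a),0]);Y=np.array([-np.sin(a),np.cos(a),0]); h=np.array([.552,-.2515,0])
for n,x,y,z in [('footTL',349,236,.0235),('footTR',471,236,.0235),('lipU_L',517,255,.0305),('lipU_R',740,253,.0305),('lipL_L',510,326,.0305),('lipL_R',742,326,.0305),('stop',766,245,.0305),('stopL',750,340,.0305),('plTL',319,97,.012),('plBL',330,367,.012),('pivot',648,368,.036)]:
    p=ray('w',v(x,y),z,m); print(n,p,(p-h)@X,(p-h)@Y)
E
```

```text
footTL [ 0.6183 -0.0626  0.0235] 0.02974666724186269 0.19796561412826125
footTR [ 0.6056 -0.1308  0.0235] 0.029987064102142465 0.12864090546251472
lipU_L [ 0.5915 -0.1539  0.0305] 0.020552396947507122 0.10329209299471145
lipU_R [ 0.5697 -0.2767  0.0305] 0.022127346241502387 -0.021431429088163045
lipL_L [ 0.5503 -0.1446  0.0305] -0.02166544697100303 0.10465257462197412
lipL_R [ 0.5254 -0.2779  0.0305] -0.021175465629914726 -0.030875130479253395
stop [ 0.5717 -0.2909  0.0305] 0.026703506567943142 -0.035044645941925835
stopL [ 0.5156 -0.2825  0.0305] -0.02990147886029247 -0.037266967005912234
plTL [ 0.6944 -0.0614  0.012 ] 0.10428559178272206 0.2133938070957856
plBL [ 0.5367 -0.0307  0.012 ] -0.05642386842031574 0.21400819497010012
pivot [ 0.5115 -0.2203  0.036 ] -0.0455966354878023 0.02309440776353554
```

View pics/c3.png

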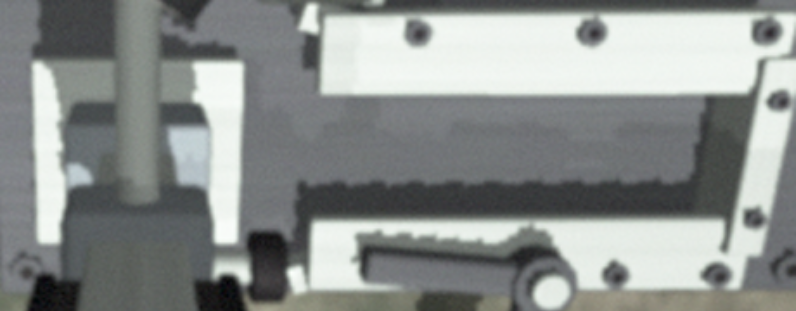

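```bash

python3 -m handwheel '[{"xyz":[1,0,0],"delta_rot":[0,0,0],"hand":1},{"xyz":[2,0,0],"delta_rot":[0,0,0],"hand":1},{"xyz":[2,0,1],"delta_rot":[0,0,0],"hand":1},{"xyz":[2,0,2],"delta_rot":[0,0,0],"hand":1},{"xyz":[2,0,2],"delta_rot":[0,0,0],"hand":1}]'
python3 -c "
from h import *
go([.582,-.0943,.1593],-100.5)"
```

```text
time_s: 7.18
position: [0.5838, -0.0918, 0.1596]
tcp_rot: [[0.983, -0.184, -0.001], [-0.184, -0.983, 0.0], [-0.001, -0.0, -1.0]]
force: [0.0, 0.4, -5.9]
opening: 0.25
grasp_force: 30.0
t 7.17 pos [ 0.5838 -0.0918  0.1596] d [-1.3  2.8  0.3] rot [-0.0001  0.0014 -0.002 ] F [ 0.   0.4 -5.9]
```

Not yet in contact; lower in 0.5 mm steps.

```bash

python3 -m handwheel '[{"xyz":[0,0,0.4],"delta_rot":[0,0,0],"hand":1},{"xyz":[0,0,0.8],"delta_rot":[0,0,0],"hand":1},{"xyz":[0,0,0.8],"delta_rot":[0,0,0],"hand":1},{"xyz":[0,0,0.8],"delta_rot":[0,0,0],"hand":1},{"xyz":[0,0,0.8],"delta_rot":[0,0,0],"hand":1}]'
python3 -m handwheel '[{"xyz":[0,0,0.4],"delta_rot":[0,0,0],"hand":1},{"xyz":[0,0,0.6],"delta_rot":[0,0,0],"hand":1},{"xyz":[0,0,0.6],"delta_rot":[0,0,0],"hand":1},{"xyz":[0,0,0.6],"delta_rot":[0,0,0],"hand":1},{"xyz":[0,0,0.6],"delta_rot":[0,0,0],"hand":1}]'
```

```text
time_s: 7.8
position: [0.584, -0.0919, 0.1593]
tcp_rot: [[0.983, -0.184, -0.001], [-0.184, -0.983, -0.0], [-0.001, 0.0, -1.0]]
force: [-1.7, 0.5, 1.4]
opening: 0.248
grasp_force: 30.0
time_s: 8.43
position: [0.584, -0.0919, 0.1593]
tcp_rot: [[0.983, -0.184, -0.0], [-0.184, -0.983, -0.0], [-0.0, 0.0, -1.0]]
force: [-3.2, -0.2, 5.9]
opening: 0.251
grasp_force: 30.0
```

```bash

python3 -m handwheel '[{"xyz":[0,0,-0.5],"delta_rot":[0,0,0],"hand":1},{"xyz":[0,10,-0.5],"delta_rot":[0,0,0],"hand":1},{"xyz":[0,20,-0.5],"delta_rot":[0,0,0],"hand":1},{"xyz":[0,28,-0.5],"delta_rot":[0,0,0],"hand":1},{"xyz":[0,28,-0.5],"delta_rot":[0,0,0],"hand":1}]'
python3 -m handwheel '[{"xyz":[0,5,0],"delta_rot":[0,0,0],"hand":1},{"xyz":[0,10,0],"delta_rot":[0,0,0],"hand":1},{"xyz":[0,15,0],"delta_rot":[0,0,0],"hand":1},{"xyz":[0,20,0],"delta_rot":[0,0,0],"hand":1},{"xyz":[0,20,0],"delta_rot":[0,0,0],"hand":1}]'
python3 -c "
from h import *
print(bot.read_state()['moment'])
m=vision.camera_model('wrist'); im=vision.capture('wrist')[:,:,::-1]
np.save('m4.npy',m,allow_pickle=True)
cv2.imwrite('pics/w4.png',cv2.resize(im[115:245,190:420],None,fx=3.4,fy=3.4,interpolation=cv2.INTER_CUBIC))
"
```

```text
time_s: 9.05
position: [0.5796, -0.1202, 0.1592]
tcp_rot: [[0.983, -0.185, 0.001], [-0.185, -0.983, -0.001], [0.001, 0.001, -1.0]]
force: [-1.0, 2.2, 4.8]
opening: 0.251
grasp_force: 30.0
time_s: 9.68
position: [0.5765, -0.1343, 0.1605]
tcp_rot: [[0.982, -0.188, 0.003], [-0.188, -0.982, 0.01], [0.001, -0.01, -1.0]]
force: [2.0, 13.3, 13.5]
opening: 0.257
grasp_force: 30.8
[ 3.84131415 -0.53386727  0.09450944]
```

View pics/w4.png

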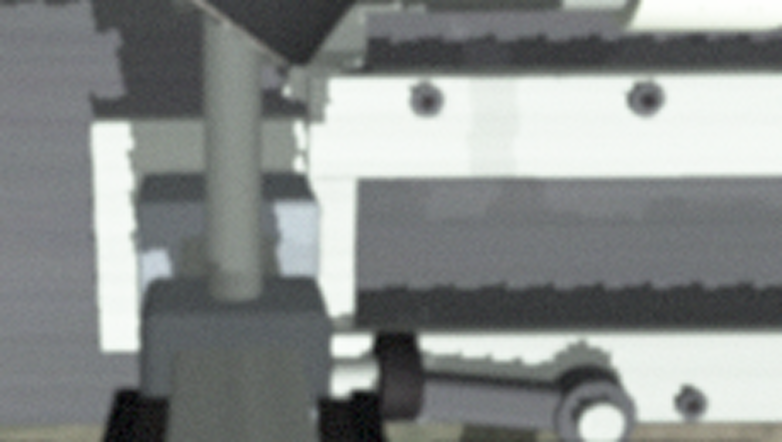

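```bash

python3 - <<'E'
from h import *
m=np.load('m4.npy',allow_pickle=True).item()
np.set_printoptions(precision=4,suppress=True)
v=lambda x,y:(190+(x+.5)/3.4-.5,115+(y+.5)/3.4-.5)
a=np.radians(-10.5); X=np.array([np.cos(a),np.sin(a),0]);Y=np.array([-np.sin(a),np.cos(a),0]); h=np.array([.552,-.2515,0])
for n,x,y,z in [('footTL',92,121,.022),('footTR',296,121,.022),('footBL',101,352,.022),('footright',357,180,.022),('footright2',356,320,.022),('lipU_L',357,178,.0305),('lipU_R',780,178,.0305),('lipL_L',357,331,.0305),('lipL_R',780,331,.0305),('flareU',325,78,.0305),('flareU2',312,178,.0305)]:
    p=ray('w',v(x,y),z,m); print(n,p,(p-h)@X,(p-h)@Y)
E
```

```text
footTL [ 0.6158 -0.0994  0.022 ] 0.034967634978423326 0.16119111689073348
footTR [ 0.6057 -0.152   0.022 ] 0.03472139425794813 0.10758523894288936
footBL [ 0.552  -0.0871  0.022 ] -0.02992175301918268 0.16161767991457546
footright [ 0.5872 -0.1652  0.022 ] 0.0188589675886321 0.09123875622452794
footright2 [ 0.5482 -0.1586  0.022 ] -0.02063048582309525 0.09062071530985329
lipU_L [ 0.5897 -0.1649  0.0305] 0.021242663870329987 0.09202126761900604
lipU_R [ 0.5694 -0.2717  0.0305] 0.020803012841447362 -0.01673723097321201
lipL_L [ 0.5482 -0.1582  0.0305] -0.020767011938023595 0.0910700681327682
lipL_R [ 0.5273 -0.2695  0.0305] -0.021047749725887507 -0.02219794473763275
flareU [ 0.6165 -0.1611  0.0305] 0.046969985244090094 0.10065599750531917
flareU2 [ 0.5918 -0.1535  0.0305] 0.021289645726269218 0.10364338556564129
```

The foot rubs the shaft-side flare: it sits about 2.5 mm too far towards the shaft, yaw is right. Back off, shift and retry.

```bash

python3 -m handwheel '[{"xyz":[0,-8,-0.5],"delta_rot":[0,0,0],"hand":1},{"xyz":[0,-16,-0.5],"delta_rot":[0,0,0],"hand":1},{"xyz":[-1.2,-18,-0.5],"delta_rot":[0,0,0],"hand":1},{"xyz":[-2.5,-18,-0.5],"delta_rot":[0,0,0],"hand":1},{"xyz":[-2.5,-18,-0.5],"delta_rot":[0,0,0],"hand":1}]'
python3 -c "
from h import *
go([.582,-.0943,.1593],-100.5)"
```

```text
time_s: 10.35
position: [0.5768, -0.1218, 0.1593]
tcp_rot: [[0.983, -0.185, 0.001], [-0.185, -0.983, -0.001], [0.001, 0.001, -1.0]]
force: [-0.1, -2.6, 0.9]
opening: 0.251
grasp_force: 30.0
t 10.35 pos [ 0.5768 -0.1218  0.1593] d [  0.1 -28.   -0. ] rot [ 0.001  -0.0013 -0.0024] F [-0.1 -2.6  0.9]
```

```bash

python3 -m handwheel '[{"xyz":[0,6,0],"delta_rot":[0,0,0],"hand":1},{"xyz":[0,12,0],"delta_rot":[0,0,0],"hand":1},{"xyz":[0,18,0],"delta_rot":[0,0,0],"hand":1},{"xyz":[0,24,0],"delta_rot":[0,0,0],"hand":1},{"xyz":[0,28,0],"delta_rot":[0,0,0],"hand":1}]'
python3 -c "
from h import *
go([.552,-.2515,.1593],-100.5)"
```

```text
time_s: 10.98
position: [0.5702, -0.1455, 0.1597]
tcp_rot: [[0.983, -0.186, -0.002], [-0.186, -0.983, 0.007], [-0.003, -0.006, -1.0]]
force: [0.9, 8.4, 9.8]
opening: 0.25
grasp_force: 30.1
t 10.97 pos [ 0.5702 -0.1455  0.1597] d [  1.7 107.5  -0.3] rot [-0.0062  0.0032 -0.0034] F [0.9 8.4 9.8]
```

```bash

python3 -m handwheel '[{"xyz":[0,0,-1],"delta_rot":[0,0,0],"hand":1},{"xyz":[0,5,-1],"delta_rot":[0,0,0],"hand":1},{"xyz":[0,10,-1],"delta_rot":[0,0,0],"hand":1},{"xyz":[0,15,-1],"delta_rot":[0,0,0],"hand":1},{"xyz":[0,15,-1],"delta_rot":[0,0,0],"hand":1}]'
python3 -c "
from h import *
go([.552,-.2515,.1593],-100.5)"
```

```text
time_s: 11.6
position: [0.5672, -0.1644, 0.1595]
tcp_rot: [[0.983, -0.184, -0.003], [-0.184, -0.983, -0.001], [-0.003, 0.002, -1.0]]
force: [-1.0, -0.5, -5.1]
opening: 0.251
grasp_force: 30.0
t 11.6 pos [ 0.5672 -0.1644  0.1595] d [ 1.1 88.4  0.4] rot [ 0.0017  0.0028 -0.0022] F [-1.  -0.5 -5.1]
```

```bash

python3 -m handwheel '[{"xyz":[0,8,0],"delta_rot":[0,0,0],"hand":1},{"xyz":[0,16,0],"delta_rot":[0,0,0],"hand":1},{"xyz":[0,24,0],"delta_rot":[0,0,0],"hand":1},{"xyz":[0,32,0],"delta_rot":[0,0,0],"hand":1},{"xyz":[0,36,0],"delta_rot":[0,0,0],"hand":1}]'
python3 -m handwheel '[{"xyz":[0,8,0],"delta_rot":[0,0,0],"hand":1},{"xyz":[0,16,0],"delta_rot":[0,0,0],"hand":1},{"xyz":[0,24,0],"delta_rot":[0,0,0],"hand":1},{"xyz":[0,32,0],"delta_rot":[0,0,0],"hand":1},{"xyz":[0,36,0],"delta_rot":[0,0,0],"hand":1}]'
python3 -c "
from h import *
go([.552,-.2515,.1593],-100.5)"
```

```text
time_s: 12.22
position: [0.5613, -0.1993, 0.1603]
tcp_rot: [[0.983, -0.185, -0.001], [-0.185, -0.983, -0.0], [-0.001, 0.0, -1.0]]
force: [-0.2, 0.9, -5.7]
opening: 0.253
grasp_force: 30.0
time_s: 12.85
position: [0.5547, -0.2346, 0.1603]
tcp_rot: [[0.983, -0.185, -0.001], [-0.185, -0.983, -0.0], [-0.001, 0.0, -1.0]]
force: [-0.5, 0.3, -5.5]
opening: 0.253
grasp_force: 30.0
t 12.85 pos [ 0.5547 -0.2346  0.1603] d [ 0.4 17.1  1. ] rot [ 0.0001  0.0008 -0.0025] F [-0.5  0.3 -5.5]
```

```bash

python3 -m handwheel '[{"xyz":[0,5,0],"delta_rot":[0,0,0],"hand":1},{"xyz":[0,10,0],"delta_rot":[0,0,0],"hand":1},{"xyz":[0,14,0],"delta_rot":[0,0,0],"hand":1},{"xyz":[0,14,0.3],"delta_rot":[0,0,0],"hand":1},{"xyz":[0,14,0.3],"delta_rot":[0,0,0],"hand":1}]'
python3 -m handwheel '[{"xyz":[0,2,0],"delta_rot":[0,0,0],"hand":1},{"xyz":[0,4,0],"delta_rot":[0,0,0],"hand":1},{"xyz":[0,5,0],"delta_rot":[0,0,0],"hand":1},{"xyz":[0,5,0],"delta_rot":[0,0,0],"hand":1},{"xyz":[0,5,0],"delta_rot":[0,0,0],"hand":1}]'
python3 -c "
from h import *
go([.552,-.2515,.1593],-100.5)"
```

```text
time_s: 13.48
position: [0.5521, -0.2475, 0.1599]
tcp_rot: [[0.983, -0.184, -0.001], [-0.184, -0.983, 0.001], [-0.001, -0.0, -1.0]]
force: [-0.1, -0.3, -4.5]
opening: 0.255
grasp_force: 30.0
time_s: 14.1
position: [0.5513, -0.252, 0.16]
tcp_rot: [[0.983, -0.184, -0.001], [-0.184, -0.983, 0.001], [-0.001, -0.001, -1.0]]
force: [0.0, 2.7, -4.1]
opening: 0.251
grasp_force: 30.0
t 14.1 pos [ 0.5513 -0.252   0.16  ] d [ 0.6 -0.6  0.7] rot [-0.0009  0.0011 -0.0019] F [ 0.   2.7 -4.1]
```

Force is starting to rise; push on slightly.

```bash

python3 -m handwheel '[{"xyz":[0,1,0],"delta_rot":[0,0,0],"hand":1},{"xyz":[0,2,0],"delta_rot":[0,0,0],"hand":1},{"xyz":[0,2,0],"delta_rot":[0,0,0],"hand":1},{"xyz":[0,2,0],"delta_rot":[0,0,0],"hand":1},{"xyz":[0,2,0],"delta_rot":[0,0,0],"hand":1}]'
python3 -m handwheel '[{"xyz":[0,1,0],"delta_rot":[0,0,0],"hand":1},{"xyz":[0,2,0],"delta_rot":[0,0,0],"hand":1},{"xyz":[0,2,0],"delta_rot":[0,0,0],"hand":1},{"xyz":[0,2,0],"delta_rot":[0,0,0],"hand":1},{"xyz":[0,2,0],"delta_rot":[0,0,0],"hand":1}]'
python3 -c "
from h import *
im=vision.capture('wrist')[:,:,::-1]
np.save('m5.npy',vision.camera_model('wrist'),allow_pickle=True)
cv2.imwrite('pics/w5.png',cv2.resize(im,(800,600),interpolation=cv2.INTER_CUBIC))
go([.552,-.2515,.1593],-100.5)"
```

```text
time_s: 14.72
position: [0.5511, -0.2528, 0.1601]
tcp_rot: [[0.983, -0.185, -0.001], [-0.185, -0.983, 0.004], [-0.001, -0.003, -1.0]]
force: [1.5, 6.0, -1.0]
opening: 0.251
grasp_force: 30.1
time_s: 15.35
position: [0.5508, -0.2535, 0.1602]
tcp_rot: [[0.983, -0.185, -0.001], [-0.185, -0.983, 0.006], [-0.002, -0.006, -1.0]]
force: [2.1, 7.8, -0.4]
opening: 0.247
grasp_force: 30.1
t 15.4 pos [ 0.5508 -0.2535  0.1602] d [ 0.8 -2.2  0.9] rot [-0.0058  0.0016 -0.003 ] F [ 3.2  8.1 -0.1]
```

View pics/w5.png

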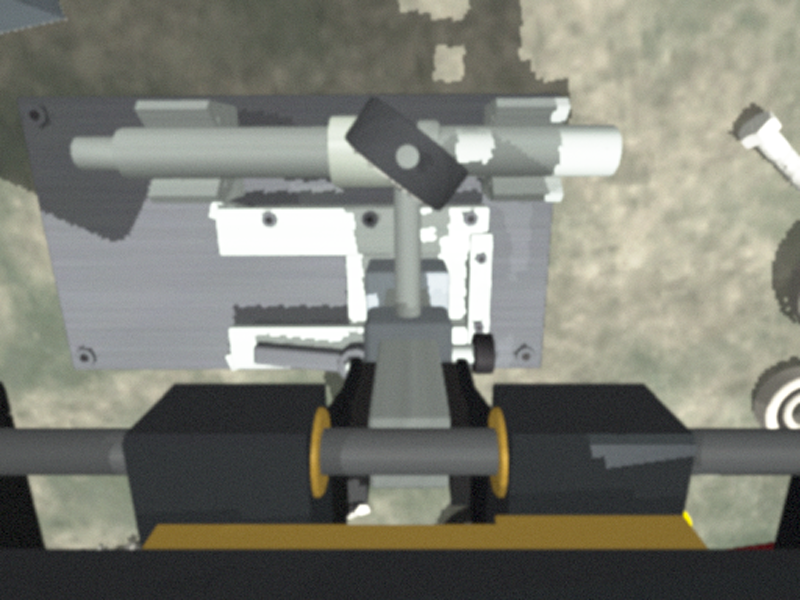

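The foot is against the end stop (right edge ≈466, stop ≈469), square and under the lips. Relax the push, release, and lift.

```bash

python3 -m handwheel '[{"xyz":[0,-3,0.5],"delta_rot":[0,0,0],"hand":1},{"xyz":[0,-3,0.8],"delta_rot":[0,0,0],"hand":1},{"xyz":[0,-3,0.8],"delta_rot":[0,0,0],"hand":0.45},{"xyz":[0,-3,0.8],"delta_rot":[0,0,0],"hand":0.2},{"xyz":[0,-3,0.8],"delta_rot":[0,0,0],"hand":-0.4}]'
python3 -m handwheel '[{"xyz":[0,0,0],"delta_rot":[0,0,0],"hand":-0.5},{"xyz":[0,0,0],"delta_rot":[0,0,0],"hand":-0.5},{"xyz":[0,0,0],"delta_rot":[0,0,0],"hand":-0.5},{"xyz":[0,0,-30],"delta_rot":[0,0,0],"hand":-0.5},{"xyz":[0,0,-70],"delta_rot":[0,0,0],"hand":-0.5}]'
python3 -m handwheel '[{"xyz":[-20,0,-50],"delta_rot":[0,0,0],"hand":-0.2},{"xyz":[-60,-5,-60],"delta_rot":[0,0,0],"hand":0.5},{"xyz":[-110,-10,-60],"delta_rot":[0,0,0],"hand":1},{"xyz":[-150,-10,-60],"delta_rot":[0,0,0],"hand":1},{"xyz":[-150,-10,-60],"delta_rot":[0,0,0],"hand":1}]'
python3 -c "
from h import *
m=vision.camera_model('wrist')
im=vision.capture('wrist')[:,:,::-1]
np.save('m6.npy',m,allow_pickle=True)
cv2.imwrite('pics/w6.png',cv2.resize(im,(800,600),interpolation=cv2.INTER_CUBIC))
go([.44,-.22,.1],-100.5)"
```

```text
time_s: 16.02
position: [0.5517, -0.2551, 0.1597]
tcp_rot: [[0.983, -0.184, 0.001], [-0.184, -0.983, -0.003], [0.001, 0.003, -1.0]]
force: [-0.1, -0.9, 0.3]
opening: 0.423
grasp_force: 0.0
time_s: 16.65
position: [0.5504, -0.2531, 0.2287]
tcp_rot: [[0.983, -0.184, -0.004], [-0.184, -0.983, 0.002], [-0.004, -0.001, -1.0]]
force: [0.4, -0.4, -0.2]
opening: 0.749
grasp_force: 0.0
time_s: 17.27
position: [0.403, -0.2147, 0.2894]
tcp_rot: [[0.983, -0.185, -0.003], [-0.185, -0.983, 0.001], [-0.003, -0.001, -1.0]]
force: [0.6, -0.3, 0.2]
opening: 0.269
grasp_force: 0.0
t 17.32 pos [ 0.405  -0.2159  0.2897] d [ 35.2  -2.6 189.7] rot [ 0.0005  0.0001 -0.0029] F [-0.  -0.1 -0.3]
```

View pics/w6.png

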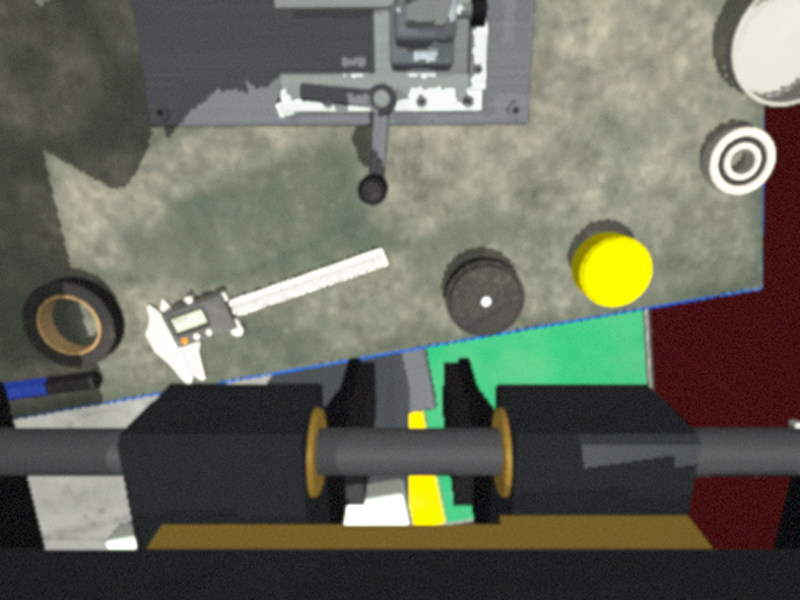

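```bash

python3 - <<'E'
from h import *
m=np.load('m6.npy',allow_pickle=True).item()
np.set_printoptions(precision=4,suppress=True)
v=lambda x,y:((x+.5)/1.5625-.5,(y+.5)/1.5625-.5)
a=np.radians(-10.5); X=np.array([np.cos(a),np.sin(a),0]);Y=np.array([-np.sin(a),np.cos(a),0])
K=ray('w',v(372,187),.080,m)
for z in (.036,.042,.05):
    P=ray('w',v(382,98),z,m); d=K-P; print(z,P,'knob rel',d@X,d@Y,np.hypot(*d[:2]))
print(K)
P=K*[1,1,0]+.062*X
for th in (90,60,30,0):
    t=np.radians(th); u=-np.sin(t)*X+np.cos(t)*Y; tg=np.cos(t)*X+np.sin(t)*Y
    q=P+.062*u; print(th,q)
s=bot.read_state(); print(s['opening'])
# start point: behind the knob (-Y) 40 mm
go(list((K-.04*Y)[:2])+[.10],-100.5)
E
```

```text
0.036 [ 0.5188 -0.2161  0.036 ] knob rel -0.06087976831169187 0.005843637303676173 0.061159580497434717
0.042 [ 0.5182 -0.2163  0.042 ] knob rel -0.06039054582741222 0.006137432798043326 0.06070161535480974
0.05 [ 0.5175 -0.2165  0.05  ] knob rel -0.05973824918170605 0.006529160123866198 0.060093995933193596
[ 0.46   -0.1992  0.08  ]
90 [ 0.46   -0.1992  0.    ]
60 [ 0.4738 -0.1703  0.    ]
30 [ 0.5002 -0.1521  0.    ]
0 [ 0.5322 -0.1496  0.    ]
0.21926506838385906
t 17.32 pos [ 0.405  -0.2159  0.2897] d [ 51.1  13.3 189.7] rot [ 0.0005  0.0001 -0.0029] F [-0.  -0.1 -0.3]
```

```bash

python3 -m handwheel '[{"xyz":[20,13,40],"delta_rot":[0,0,0],"hand":1},{"xyz":[40,13,80],"delta_rot":[0,0,0],"hand":1},{"xyz":[51,13,130],"delta_rot":[0,0,0],"hand":1},{"xyz":[51,13,180],"delta_rot":[0,0,0],"hand":1},{"xyz":[51,13,180],"delta_rot":[0,0,0],"hand":1}]'
cat >> h.py <<'E'
def rel():
    a=np.radians(-10.5); X=np.array([np.cos(a),np.sin(a)]);Y=np.array([-np.sin(a),np.cos(a)]); s=bot.read_state(); d=np.array(s['position'][:2])-[.5185,-.216]
    print('rel pivot mm',np.round([d@X*1000,d@Y*1000,s['position'][2]*1000],1),'F',np.round(s['force'],1),'open',round(s['opening'],2),'t',s['time_s'])
E
python3 -c "
from h import *
rel()"
```

```text
time_s: 17.95
position: [0.4521, -0.2369, 0.1057]
tcp_rot: [[0.983, -0.184, -0.007], [-0.184, -0.983, 0.006], [-0.008, -0.004, -1.0]]
force: [-0.2, -0.2, 0.7]
opening: 0.001
grasp_force: 0.0
rel pivot mm [-61.5 -32.7 105.7] F [-0.2 -0.2  0.7] open 0.0 t 17.95
```

```bash

python3 -m handwheel '[{"xyz":[0,0,20],"delta_rot":[0,0,0],"hand":1},{"xyz":[0,0,40],"delta_rot":[0,0,0],"hand":1},{"xyz":[0,0,45],"delta_rot":[0,0,0],"hand":1},{"xyz":[0,0,45],"delta_rot":[0,0,0],"hand":1},{"xyz":[0,0,45],"delta_rot":[0,0,0],"hand":1}]'
python3 -m handwheel '[{"xyz":[-2,-12,0],"delta_rot":[0,0,0],"hand":1},{"xyz":[-4,-24,0],"delta_rot":[0,0,0],"hand":1},{"xyz":[-5,-37,0],"delta_rot":[0,0,0],"hand":1},{"xyz":[-4,-47,0],"delta_rot":[0,0,0],"hand":1},{"xyz":[-2,-57,0],"delta_rot":[0,0,0],"hand":1}]'
python3 -c "
from h import *
rel()"
```

```text
time_s: 18.58
position: [0.454, -0.2389, 0.0655]
tcp_rot: [[0.983, -0.184, 0.001], [-0.184, -0.983, -0.002], [0.001, 0.001, -1.0]]
force: [-0.1, 0.1, 0.8]
opening: 0.007
grasp_force: 0.0
time_s: 19.2
position: [0.4625, -0.1816, 0.0644]
tcp_rot: [[0.983, -0.184, 0.0], [-0.184, -0.983, -0.001], [0.0, 0.001, -1.0]]
force: [0.7, -1.8, 1.3]
opening: 0.002
grasp_force: 1.0
rel pivot mm [-61.3  23.6  64.4] F [ 0.7 -1.8  1.3] open 0.0 t 19.2
```

```bash

python3 -m handwheel '[{"xyz":[3,-8,0],"delta_rot":[0,0,0],"hand":1},{"xyz":[9,-17,0],"delta_rot":[0,0,0],"hand":1},{"xyz":[17,-25,0],"delta_rot":[0,0,0],"hand":1},{"xyz":[26,-31,0],"delta_rot":[0,0,0],"hand":1},{"xyz":[34,-36,0],"delta_rot":[0,0,0],"hand":1}]'
python3 -m handwheel '[{"xyz":[3,-1,0],"delta_rot":[0,0,0],"hand":1},{"xyz":[6,-2,0],"delta_rot":[0,0,0],"hand":1},{"xyz":[8,-2,0],"delta_rot":[0,0,0],"hand":1},{"xyz":[8,-2,0],"delta_rot":[0,0,0],"hand":1},{"xyz":[8,-2,0],"delta_rot":[0,0,0],"hand":1}]'
python3 -c "
from h import *
rel()"
```

```text
time_s: 19.82
position: [0.5024, -0.1524, 0.0641]
tcp_rot: [[0.983, -0.184, -0.001], [-0.184, -0.983, 0.0], [-0.001, -0.0, -1.0]]
force: [-1.2, -0.7, 0.3]
opening: 0.006
grasp_force: 0.4
time_s: 20.45
position: [0.5081, -0.1515, 0.064]
tcp_rot: [[0.983, -0.184, -0.005], [-0.184, -0.983, 0.002], [-0.005, -0.001, -1.0]]
force: [-5.3, 0.5, 2.2]
opening: 0.008
grasp_force: 2.3
rel pivot mm [-22.   61.5  64. ] F [-5.3  0.5  2.2] open 0.01 t 20.45
```

```bash

python3 -m handwheel '[{"xyz":[2,0,0],"delta_rot":[0,0,0],"hand":1},{"xyz":[4,0,0],"delta_rot":[0,0,0],"hand":1},{"xyz":[4,0,0],"delta_rot":[0,0,0],"hand":1},{"xyz":[4,0,0],"delta_rot":[0,0,0],"hand":1},{"xyz":[4,0,0],"delta_rot":[0,0,0],"hand":1}]'
python3 -c "
from h import *
rel()"
```

```text
time_s: 21.08
position: [0.5083, -0.1514, 0.0639]
tcp_rot: [[0.983, -0.183, -0.012], [-0.183, -0.983, 0.004], [-0.013, -0.002, -1.0]]
force: [-12.2, 0.3, 7.9]
opening: 0.007
grasp_force: 5.7
rel pivot mm [-21.8  61.7  63.9] F [-12.2   0.3   7.9] open 0.01 t 21.075
```

Hard stop reached (force up, no motion). Back away, lift and check.

```bash

python3 -m handwheel '[{"xyz":[-15,0,0],"delta_rot":[0,0,0],"hand":1},{"xyz":[-35,0,0],"delta_rot":[0,0,0],"hand":1},{"xyz":[-45,0,-50],"delta_rot":[0,0,0],"hand":1},{"xyz":[-55,15,-110],"delta_rot":[0,0,0],"hand":1},{"xyz":[-60,30,-165],"delta_rot":[0,0,0],"hand":1}]'
python3 -m handwheel '[{"xyz":[0,30,-60],"delta_rot":[0,0,0],"hand":1},{"xyz":[0,40,-90],"delta_rot":[0,0,0],"hand":1},{"xyz":[0,40,-90],"delta_rot":[0,0,0],"hand":1},{"xyz":[0,40,-90],"delta_rot":[0,0,0],"hand":1},{"xyz":[0,40,-90],"delta_rot":[0,0,0],"hand":1}]'
python3 -c "
from h import *
m=vision.camera_model('wrist')
im=vision.capture('wrist')[:,:,::-1]
np.save('m7.npy',m,allow_pickle=True)
a=cv2.resize(im[0:200,100:400],(800,533),interpolation=cv2.INTER_CUBIC)
cv2.imwrite('pics/w7.png',a)
rel()"
```

```text
time_s: 21.7
position: [0.4503, -0.1723, 0.2315]
tcp_rot: [[0.983, -0.184, 0.003], [-0.184, -0.983, -0.002], [0.003, 0.001, -1.0]]
force: [1.0, -0.8, 0.4]
opening: 0.003
grasp_force: 0.0
time_s: 22.32
position: [0.4417, -0.2098, 0.3177]
tcp_rot: [[0.983, -0.184, -0.003], [-0.184, -0.983, 0.002], [-0.004, -0.002, -1.0]]
force: [-1.2, 0.1, -0.4]
opening: 0.007
grasp_force: 0.0
rel pivot mm [-76.5  -8.  317.7] F [-0.3  0.3  0.2] open 0.01 t 22.375
```

View pics/w7.png

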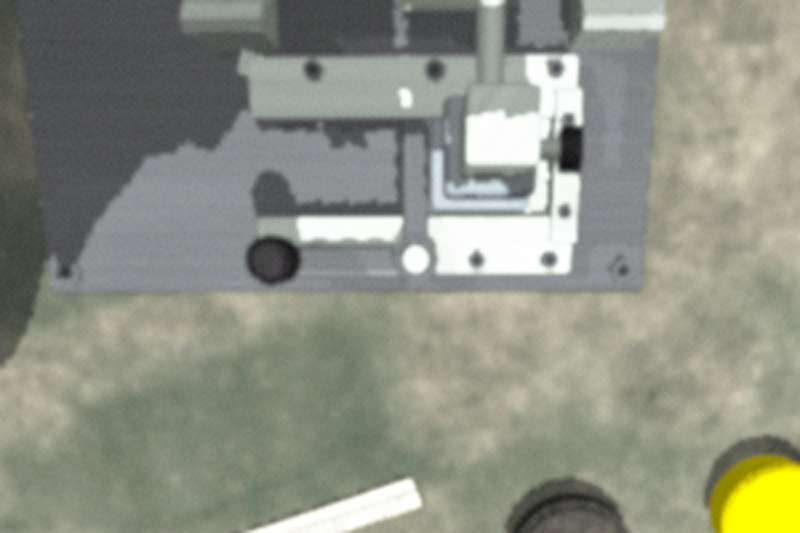

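The knob (272,258) lies along the rail from the pivot (415,258). The dog stands straight across the guide behind the foot, and the stand is upright against the stop. Handing in.

```bash
python3 -c "
from rig import workorder
print(workorder.hand_in())"
```

```text
the job is handed in; nothing more can be done
None
```

The stand is home against the end stop with its dial on the shaft's side, the latch is pushed shut to its hard stop, the arm is clear, and the job was handed in at about 22 s; the hand-in gave no verdict.

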